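# Clear the chip plate in the parts store

### The arm

A 6-joint arm with a two-finger parallel gripper is mounted at the origin on the work surface. World frame = base frame: x ahead of the robot, y to its left, z up, the work surface at z = 0. Lengths are in m, angles in rad, forces in N, time in s.
With the tool pointing down it reaches from about 0.3 to 0.875 m from the base axis. Payload 6.4 kg.
Tool frame: the origin (TCP) lies on the front face of the gripper's body, between the roots of the fingers; the fingertips stand 64 mm ahead of it and the grasp point (between the pads) lies 45 mm ahead of it; z points along the fingers, y is the line along which they close (so a half turn about z gives the same grasp; the last joint's range is limited). The gripper opens to 88 mm and grips with 3 to 60 N. Pads are 18 mm wide; open, the fingers measure 123 mm over their backs; the gripper's body (75 mm by 187 mm) begins 45 mm behind the grasp point.
Start: joints at [0.953, 0.181, 1.607, -0, 1.354, -0.206], TCP at [0.23, 0.527, 0.303] pointing down, gripper open.
Joint ranges: [-2.99, 2.99], [-0.89, 2.07], [0.3, 2.58], [-1.14, 4.28], [0, 2.63], [-3.12, 3.12]. Speed limits (rad/s): [2.57, 2.57, 3.01, 3.14, 3.14, 3.14].

### API

Orientations are given as a rotation vector (axis times angle).
In Python, from workcell import arm, capture, calibration, workorder, nets gives the robot as it stands.
- The arm moves only by the tool carry_out, never from a script. Its argument "targets" is text: rows parted by semicolons, each of 7 numbers parted by spaces: the shift along the tool's x, y, z as a fraction of full scale, then the turn, a rotation vector about the tool's x, y, z as a fraction of full scale, then the opening, from 0 (shut) to 1 (fully open). A call has 1 to 10 rows; each row shifts and turns the commanded pose from where the row before left it, along the tool's axes as they then stand; what a row does not reach is not made up. Full scale, the value 1, is 25 mm for a shift and 8 degrees for a turn. A row lasts 1/8 s, in which the tool goes at most 62.5 mm and 10.7 degrees, less where a joint would pass 70% of its speed; a pose out of reach is approached as far as the arm can. A call with a number of a shift or a turn outside -1 to 1 is refused whole. A call with a gripper value outside its range is refused whole. The fingers move at their own pace and stop on an object; "force" is the grip in N (left out, the last holds). Time passes only in rows, so rows that do not move let the fingers close. It gives the time, the measured TCP pose, the force, the opening and the grip force at its end, in the units of the state.
- arm.state(): the state, without advancing time (a new reading comes with each control period).
- capture(name): name is "scene" or "top"; returns the picture (420x560x3 uint8, red, green, blue); there is no depth.
- calibration(name): a dict with "vfov" (degrees; the focal length in pixels is half the picture's height over the tangent of half this angle, whatever the lens; pixels are square), "cx", "cy" (the principal point, pixels), "k1" (the pictures are not rectified: a ray, as slopes to the right and down, at radius r is drawn at 1 + k1 r^2 times it, then the intrinsics apply), "extrinsics" (4x4, takes a point from world to camera coordinates). Camera axes: x right, y down, z forward; pixel columns grow to the right and rows downward; lengths in m; the calibration is good to about 2 mm. A picture is of the moment at which its call begins. calibration takes no time and is no camera call.
- workorder.finish_job(): hands the job in; it is judged then, once.
Trained networks look in the newest picture that a camera, given by its name, has taken for a name from the list of things; names that differ only in an ending like _2 or _b are one class to them, and where a whole thing is asked for, a point or a joint stands for the part that bears it (a point fixed in the world has none). Each returns a list of dicts, best first, with "confidence" (0 to 1); they miss things now and then, are a little off and sometimes report something else, mostly with a low value. They report only what shows in the picture. A call takes as long as a camera call.
- nets.find_in(name, camera): "centre" ([x, y, z] in m, in world coordinates, good to about 4 mm: the middle of the surface that is visible of it).
- nets.outline_of(name, camera): "region" (420x560 bool, what is visible of it).
The state is a dict: "time_s": time; "joint_positions": joint angles; "qvel": joint speeds; "joint_torque": joint torques, N m; "tool_pos": TCP position; "orientation": TCP orientation; "contact_force": force on the tool from outside, world axes, zero at the start; "moment": the same for the moment, N m; "grip_width": opening from 0.0 (shut) to 1.0 (fully open); "grasp_force": force on a finger pad.
Only numpy, scipy, OpenCV 4.12 (cv2) and the standard library are available. Lean on these libraries where they do the work, as an engineer would, in place of code of your own. Each camera call takes 0.05 s, during which the arm holds its last target. There are 200 camera calls.

### The job

First take the bright steel sleeve off the chip plate and stand it upright in the crate's one free cell, the one with the cork pad. Then take the scraper block, wipe all four loose chips off the plate into the yellow tray without touching them with the robot, and put the scraper back upright on its green mat. Set the sleeve and the scraper down rather than drop them, and leave the dark sleeves and the green can where they are.

Things in the scene. Friction and masses are not known exactly. Their poses are not given: they have to be found in the camera images.
- plate: fixed plate, bare metal on blue, 210 (x) by 270 mm (y), top 50 mm up; origin: centre of underside, on the table. Blue lips 10 mm high at x = +-101 mm leave a lane 194 mm wide; both y ends are open. At its -y end (robot's right) a fixed open yellow tray: inside x -111 to +111, y -231 to -135 mm, floor 4 mm up, walls 44 mm high
- sleeve: bright steel sleeve with a blue band, standing upright on the plate: flange 54 mm in diameter and 20 mm high at the foot, plain round stem 36 mm in diameter above it, 120 mm tall over all, about 0.45 kg; origin at the centre of its foot, z up its axis
- crate: fixed black divided crate, 200 x 200 mm, 60 mm high, 6 mm walls and floor, one divider each way: four cells about 91 mm square, centred at (+-48, +-48) mm in its frame; origin at the centre of its underside
- pad: cork pad 70 x 70 x 4 mm, fixed on the floor of the crate's one free cell; which cell varies. Origin at the centre of its underside (6 mm above the table), so the sleeve's foot comes to stand 4 mm above the origin
- stock0: dark steel sleeve already in a crate cell, shape as the bright one (flange 54 mm in diameter and 20 mm high at the foot, plain round stem 36 mm in diameter above it, 120 mm tall over all, about 0.45 kg); top about 126 mm above the table; origin at the centre of its foot. Leave alone
- stock1: dark steel sleeve already in a crate cell, shape as the bright one (flange 54 mm in diameter and 20 mm high at the foot, plain round stem 36 mm in diameter above it, 120 mm tall over all, about 0.45 kg); top about 126 mm above the table; origin at the centre of its foot. Leave alone
- stock2: dark steel sleeve already in a crate cell, shape as the bright one (flange 54 mm in diameter and 20 mm high at the foot, plain round stem 36 mm in diameter above it, 120 mm tall over all, about 0.45 kg); top about 126 mm above the table; origin at the centre of its foot. Leave alone
- scraper: scraper block standing upright on the green mat: base 160 mm long (its x), 30 mm thick (its y), 25 mm high, black rubber below and wood above; on it a red grip 90 mm long (x), 22 mm thick (y), from 25 to 80 mm height. Origin at the centre of its underside, about 0.25 kg. Pinch the grip across its thickness from above
- mat: green mat, fixed, 220 mm (x) by 110 mm (y), 8 mm thick, the scraper's place; origin at the centre of its underside on the table
- chip0: loose copper-coloured metal chip on the plate, 30 x 18 x 9 mm, 30 g; origin at the centre of its underside
- chip1: loose copper-coloured metal chip on the plate, 30 x 18 x 9 mm, 30 g; origin at the centre of its underside
- chip2: loose copper-coloured metal chip on the plate, 30 x 18 x 9 mm, 30 g; origin at the centre of its underside
- chip3: loose copper-coloured metal chip on the plate, 30 x 18 x 9 mm, 30 g; origin at the centre of its underside
- oilcan: green can, 60 mm in diameter, 120 mm tall, bystander; origin at the centre of its foot

How it is judged:
By the outcome, as a careful person would: the job done as asked, in the order asked, and still so for the second after the job is handed in, with the robot touching nothing.
It also fails if it takes over 67 s, if anything falls off the work surface, if the arm or the gripper's body presses on something with over 40 N, if the wrist force passes 120 N, or if a joint passes its speed limit or range.

## Working session

There is one attempt and no reset: what is moved stays moved. The work goes in short steps, Python scripts to look and compute and a tool call to move; the robot and the scene stay as the last step left them, time stands still between calls to the robot, and variables do not carry over. Pictures are saved under pics/ and viewed, at most 10 in all, crops included, and the job is handed in when it is done.

Besides the shell and the picture viewer there is one more tool, called after "Call:" as name(argument=value, ...) on one line, values as JSON. carry_out: Moves the arm, as the interface text tells. Shift numbers are shares of 25 mm and turn numbers shares of 8 degrees, none past 1 either way. Its arguments: {"type":"object","properties":{"targets":{"type":"string"},"force":{"type":"number"}},"required":["targets"]}

```bash
mkdir -p pics
cat > h.py <<'E'
import numpy as np, cv2
from workcell import arm, capture, calibration, workorder, nets
def save(cam,name):
    im=capture(cam); cv2.imwrite(f'pics/{name}.png',im[:,:,::-1]); return im
def ray(cam,u,v):
    c=calibration(cam); f=210/np.tan(np.radians(c['vfov'])/2)
    d=np.array([(u-c['cx'])/f,(v-c['cy'])/f]); p=d.copy()
    for _ in range(30): p=d/(1+c['k1']*(p@p))
    E=np.array(c['extrinsics']); R=E[:3,:3]
    return -R.T@E[:3,3], R.T@np.array([p[0],p[1],1])
def atz(cam,u,v,z):
    o,d=ray(cam,u,v); return o+d*(z-o[2])/d[2]
def proj(cam,P):
    c=calibration(cam); f=210/np.tan(np.radians(c['vfov'])/2)
    E=np.array(c['extrinsics']); P=np.atleast_2d(P)@E[:3,:3].T+E[:3,3]
    s=P[:,:2]/P[:,2:]; s=s*(1+c['k1']*(s**2).sum(1,keepdims=True)); return s*f+[c['cx'],c['cy']]
E
python3 - <<'E'
from h import *
np.set_printoptions(precision=4,suppress=True)
a=save('top','top0');b=save('scene','scene0')
for n in ['plate','sleeve','crate','pad','stock0','scraper','mat','chip0','oilcan']:
  for cam in ['top','scene']:
    print(n,cam,[(np.round(r['centre'],4).tolist(),round(r['confidence'],2)) for r in nets.find_in(n,cam)][:6])
s=arm.state();print(s['time_s'],s['tool_pos'],s['orientation'],s['grip_width'],s['contact_force'])
for c in ['top','scene']:
  o,d=ray(c,280,210);print(c,o,d)
E
```

```text
plate top [([0.6019, -0.0691, 0.0481], 0.55), ([0.7499, -0.2252, 0.1116], 0.25)]
plate scene [([0.6294, -0.0651, 0.0493], 0.59)]
sleeve top [([0.5896, 0.0002, 0.1352], 0.57), ([0.4485, 0.399, 0.0086], 0.19)]
sleeve scene [([0.6126, 0.0012, 0.1167], 0.58), ([0.543, 0.2844, 0.0857], 0.54)]
crate top [([0.4864, 0.3338, 0.0164], 0.61)]
crate scene [([0.4987, 0.3483, 0.0315], 0.72), ([0.5671, 0.0587, 0.0632], 0.22)]
pad top [([0.4464, 0.3989, 0.0118], 0.92)]
pad scene [([0.4238, 0.3898, 0.0069], 0.78)]
stock0 top [([0.4294, 0.2905, 0.0943], 0.98), ([0.5217, 0.2754, 0.0838], 0.77), ([0.5358, 0.3762, 0.0749], 0.75)]
stock0 scene [([0.5424, 0.2837, 0.0857], 0.88), ([0.4437, 0.2918, 0.0959], 0.79), ([0.5526, 0.3771, 0.0849], 0.59)]
scraper top [([0.5399, -0.4008, 0.0316], 0.83)]
scraper scene [([0.5714, -0.3976, 0.0422], 0.67)]
mat top [([0.5524, -0.3772, 0.0065], 0.7)]
mat scene [([0.5899, -0.3736, 0.0073], 0.7)]
chip0 top [([0.5699, -0.1181, 0.0612], 0.53), ([0.6457, -0.0862, 0.0599], 0.48), ([0.6305, 0.061, 0.0622], 0.4)]
chip0 scene [([0.5688, 0.0557, 0.0612], 0.58), ([0.5714, -0.1178, 0.0584], 0.55), ([0.6499, -0.0808, 0.0625], 0.48), ([0.6312, 0.0586, 0.057], 0.44)]
oilcan top [([0.7492, -0.2238, 0.1162], 0.77)]
oilcan scene [([0.7696, -0.2168, 0.1114], 0.94)]
1.0 [0.2301 0.527  0.3027] [0.6422 3.0752 0.    ] 0.9956450984946679 [ 0.3671 -0.981   0.5194]
top [ 0.3799 -0.0031  1.1436] [ 0.2128 -0.0036 -0.9773]
scene [1.1688 0.1682 0.8807] [-0.5962 -0.1661 -0.7856]
```

View pics/top0.png

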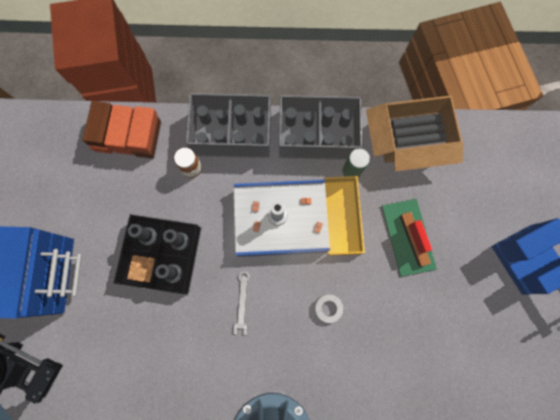

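View pics/scene0.png

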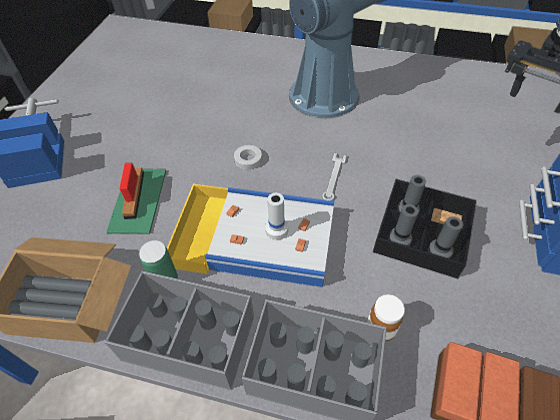

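```bash
cat > fit.py <<'E'
from h import *
from scipy.optimize import minimize
def box(x0,x1,y0,y1,z0,z1): return np.array([[x,y,z] for x in(x0,x1) for y in(y0,y1) for z in(z0,z1)])
def cyl(r,z0,z1):
    t=np.linspace(0,2*np.pi,40); return np.array([[r*np.cos(a),r*np.sin(a),z] for a in t for z in(z0,z1)])
SH={'plate':[box(-.105,.105,-.135,.135,0,.05)],
'sleeve':[cyl(.027,0,.02),cyl(.018,0,.12)],'crate':[box(-.1,.1,-.1,.1,0,.06)],
'scraper':[box(-.08,.08,-.015,.015,0,.025),box(-.045,.045,-.011,.011,.025,.08)],
'mat':[box(-.11,.11,-.055,.055,0,.008)],'oilcan':[cyl(.03,0,.12)],'chip':[box(-.015,.015,-.009,.009,0,.009)]}
K=4
def render(sh,p,z,cam):
    m=np.zeros((420*K,560*K),np.uint8); c,s=np.cos(p[2]),np.sin(p[2])
    for h in SH[sh]:
        w=h@np.array([[c,s,0],[-s,c,0],[0,0,1]])+[p[0],p[1],z]
        uv=(proj(cam,w)+.5)*K
        cv2.fillConvexPoly(m,cv2.convexHull(np.round(uv*16).astype(np.int32)),255,shift=4)
    return cv2.resize(m,(560,420),interpolation=cv2.INTER_AREA).astype(float)/255
def fit(sh,masks,p0,z,yaw=True):
    bl=lambda m:cv2.GaussianBlur(m,(0,0),1.5)
    T={c:bl(m.astype(float)) for c,m in masks.items()}
    def cost(q):
        p=[q[0],q[1],q[2] if yaw else p0[2]]
        return sum(((bl(render(sh,p,z,c))-t)**2).sum() for c,t in T.items())
    n=3 if yaw else 2
    s0=np.array(p0[:n],float); S=np.vstack([s0]+[s0+d for d in np.diag([.015,.015,.15])[:n,:n]])
    r=minimize(cost,s0,method='Nelder-Mead',options=dict(initial_simplex=S,xatol=2e-4,fatol=.05,maxiter=120))
    return r.x,r.fun/sum(m.sum() for m in masks.values())
E
cat > m.py <<'E'
from fit import *
import pickle
np.set_printoptions(precision=4,suppress=True)
capture('top');capture('scene')
M={}
for n in ['plate','sleeve','crate','scraper','mat','oilcan','chip0','pad']:
    for c in ['top','scene']: M[n,c]=[(r['region'],r['confidence']) for r in nets.outline_of(n,c)]
    print(n,[[ (int(a.sum()),round(b,2),np.argwhere(a).mean(0)[::-1].round(0).tolist()) for a,b in M[n,c]] for c in('top','scene')])
pickle.dump(M,open('M.pkl','wb'))
E
cat > f.py <<'E'
from fit import *
import pickle
np.set_printoptions(precision=4,suppress=True)
M=pickle.load(open('M.pkl','rb'))
for n,p0,z,y in [('plate',[.61,-.065,-.03],0,1),('sleeve',[.605,0,0],.05,0),('crate',[.49,.34,-.1],0,1),('scraper',[.555,-.4,1.2],.008,1),('mat',[.555,-.375,1.3],0,1),('oilcan',[.765,-.22,0],0,0)]:
    for cs in (['top'],['scene'],['top','scene']):
        if all(M[n,c] for c in cs): print(n,cs,*fit(n,{c:M[n,c][0][0] for c in cs},p0,z,y))
E
python3 m.py; python3 f.py
```

```text
plate [[(8856, 0.86, [300.0, 218.0])], [(11709, 0.74, [251.0, 235.0]), (1832, 0.32, [139.0, 206.0])]]
sleeve [[(384, 0.56, [278.0, 214.0])], [(76, 0.7, [303.0, 224.0]), (872, 0.6, [276.0, 217.0])]]
crate [[(3509, 0.87, [159.0, 254.0])], [(4947, 0.6, [427.0, 230.0])]]
scraper [[(947, 0.87, [416.0, 238.0])], [(985, 0.62, [131.0, 189.0])]]
mat [[(1880, 0.57, [404.0, 237.0])], [(1859, 0.91, [139.0, 206.0]), (141, 0.23, [237.0, 238.0])]]
oilcan [[(558, 0.94, [356.0, 163.0]), (3667, 0.74, [159.0, 254.0])], [(908, 0.59, [157.0, 259.0])]]
chip0 [[(45, 0.54, [257.0, 226.0]), (75, 0.53, [318.0, 226.0])], [(99, 0.44, [236.0, 238.0]), (56, 0.42, [232.0, 210.0])]]
pad [[(487, 0.57, [141.0, 268.0])], [(250, 0.5, [443.0, 215.0])]]
plate ['top'] [ 0.6044 -0.0944  0.0594] 0.27324370551871086
plate ['scene'] [ 0.6038 -0.0938  0.0826] 0.3140452736957241
plate ['top', 'scene'] [ 0.6042 -0.0942  0.0805] 0.29693187990030584
sleeve ['top'] [ 0.5977 -0.0003] 0.009890482574515828
sleeve ['scene'] [0.5621 0.0535] 8.33578821759594
sleeve ['top', 'scene'] [ 0.5973 -0.0004] 1.734435029114254
crate ['top'] [ 0.4838  0.3429 -0.1256] 0.43359023691428406
crate ['scene'] [ 0.4854  0.3409 -0.1294] 0.37526151468302277
crate ['top', 'scene'] [ 0.4845  0.3417 -0.1327] 0.40088633639033217
scraper ['top'] [ 0.5473 -0.4049  0.3043] 0.005437336849118067
scraper ['scene'] [ 0.5483 -0.4075  0.3301] 0.006294302127742582
scraper ['top', 'scene'] [ 0.5478 -0.4064  0.3173] 0.011050833308174874
mat ['top'] [ 0.5548 -0.3903  0.2105] 0.4099388968980586
mat ['scene'] [ 0.557  -0.3937  0.1876] 0.41082089316230047
mat ['top', 'scene'] [ 0.5564 -0.3918  0.1899] 0.41647976897094996
oilcan ['top'] [ 0.7616 -0.227 ] 0.041691572993554415
oilcan ['scene'] [ 0.7565 -0.2312] 0.35461593141911474
oilcan ['top', 'scene'] [ 0.76   -0.2278] 0.24275437625758578
```

```bash
cat > f2.py <<'E'
from fit import *
import pickle
np.set_printoptions(precision=4,suppress=True)
M=pickle.load(open('M.pkl','rb'))
SH['plate'].append(box(-.115,.115,-.235,-.135,0,.044))
def hull(m):
    h=cv2.convexHull(np.argwhere(m)[:,::-1].astype(np.int32)); o=np.zeros(m.shape,np.uint8); cv2.fillConvexPoly(o,h,1); return o
for n,p0,z in [('plate',[.605,-.05,-.05],0),('crate',[.485,.342,-.12],0),('mat',[.555,-.39,.25],0)]:
    best={c:hull(M[n,c][0][0]) for c in('top','scene')}
    if n=='mat':
        best={c:M[n,c][0][0] for c in best}
        # scraper occludes: compare only outside scraper by painting it in both
        import fit as F
        occ={c:cv2.dilate(M['scraper',c][0][0].astype(np.uint8),np.ones((3,3))).astype(bool) for c in best}
        r0=F.render
        F.render=lambda sh,p,z,c:np.maximum(r0(sh,p,z,c),occ[c])
        best={c:best[c]|occ[c] for c in best}
    for cs in (['top'],['scene'],['top','scene']):
        print(n,cs,*fit(n,{c:best[c] for c in cs},p0,z,True))
print('sleeve scene',*fit('sleeve',{'scene':M['sleeve','scene'][1][0]},[.6,0,0],.05,False))
E
python3 f2.py
python3 - <<'E'
from h import *
im=cv2.imread('pics/top0.png')
a=cv2.resize(im[165:300,105:265],(800,675),interpolation=cv2.INTER_CUBIC)[:600]
b=cv2.resize(im[165:285,225:445],None,fx=3.6,fy=3.6,interpolation=cv2.INTER_CUBIC)
cv2.imwrite('pics/plate.png',b)
E
```

```text
Traceback (most recent call last):
  File "f2.py", line 19, in <module>
    print(n,cs,*fit(n,{c:best[c] for c in cs},p0,z,True))
                ~~~^^^^^^^^^^^^^^^^^^^^^^^^^^^^^^^^^^^^^
  File "fit.py", line 26, in fit
    r=minimize(cost,s0,method='Nelder-Mead',options=dict(initial_simplex=S,xatol=2e-4,fatol=.05,maxiter=120))
  File "fit.py", line 23, in cost
    return sum(((bl(render(sh,p,z,c))-t)**2).sum() for c,t in T.items())
  File "fit.py", line 23, in <genexpr>
    return sum(((bl(render(sh,p,z,c))-t)**2).sum() for c,t in T.items())
                    ~~~~~~^^^^^^^^^^
  File "fit.py", line 15, in render
    uv=(proj(cam,w)+.5)*K
        ~~~~^^^^^^^
  File "h.py", line 14, in proj
    c=calibration(cam); f=210/np.tan(np.radians(c['vfov'])/2)
ValueError: time passes only in moves, steps and waits
```

View pics/plate.png

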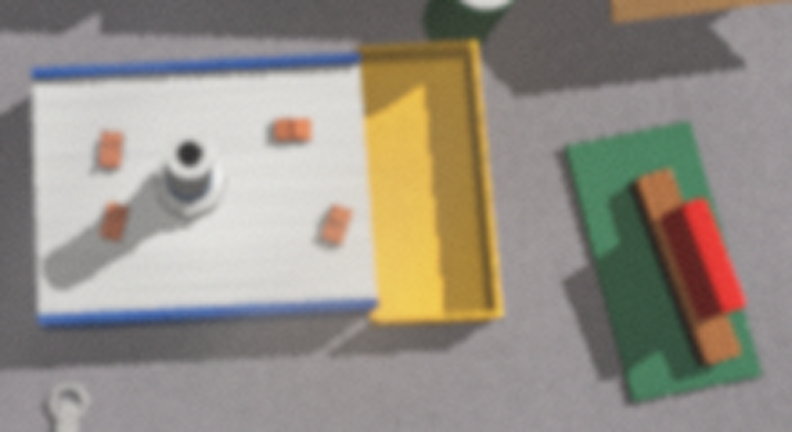

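Top crop: plate nearly axis-aligned (slight yaw), four chips around the sleeve at crop (190,165), tray on the right, scraper tilted on the mat. The calibration must be cached.

```bash
python3 - <<'E'
s=open('h.py').read()
s=s.replace("def save","import os,pickle\nif not os.path.exists('cal.pkl'): pickle.dump({c:calibration(c) for c in('top','scene')},open('cal.pkl','wb'))\nC=pickle.load(open('cal.pkl','rb'))\ndef save",1).replace("c=calibration(cam)","c=C[cam]")
open('h.py','w').write(s)
E
python3 f2.py; python3 -c "
from h import *; s=arm.state(); print(s['time_s'],s['tool_pos'],cv2.Rodrigues(np.array(s['orientation']))[0].round(3))"
```

```text
plate ['top'] [ 0.5988 -0.0096  0.0707] 0.013217073954870944
plate ['scene'] [ 0.5971 -0.0103  0.0785] 0.024178489350081454
plate ['top', 'scene'] [ 0.5981 -0.0102  0.0738] 0.019773506094258122
crate ['top'] [ 0.4836  0.343  -0.1209] 0.0031594117372100157
crate ['scene'] [ 0.4852  0.3413 -0.1318] 0.0018522537669335584
crate ['top', 'scene'] [ 0.4844  0.3421 -0.1291] 0.0033948355072517464
mat ['top'] [ 0.5555 -0.3928  0.2176] 0.0016391542884229657
mat ['scene'] [ 0.5559 -0.3968  0.2261] 0.0026484002503771717
mat ['top', 'scene'] [ 0.5557 -0.3946  0.2137] 0.0055423561042353044
sleeve scene [ 0.5994 -0.0004] 1.1889519007310743
1.9 [0.23017223 0.5269428  0.30272279] [[-0.916  0.4    0.   ]
 [ 0.4    0.916  0.   ]
 [-0.     0.    -1.   ]]
```

```bash
cat > f3.py <<'E'
from fit import *
import fit as F
np.set_printoptions(precision=4,suppress=True)
M=pickle.load(open('M.pkl','rb'))
print('corners z=.06',[atz('top',225+u/3.6,165+v/3.6,.06)[:2].round(4) for u,v in [(33,70),(360,53),(41,325),(378,306)]])
SH['plate']=[box(-.105,.105,-.135,.135,0,.05),box(.097,.105,-.135,.135,0,.06),box(-.105,-.097,-.135,.135,0,.06),box(-.115,.115,-.235,-.135,0,.044)]
r0=F.render
occ={c:sum(m[0] for m in M['sleeve',c])+M['oilcan',c][0][0]>0 for c in('top','scene')}
k={c:cv2.dilate(occ[c].astype(np.uint8),np.ones((3,3)))>0 for c in occ}
F.render=lambda sh,p,z,c:np.maximum(r0(sh,p,z,c),k[c])
for cs in (['top'],['scene'],['top','scene']):
    ms={c:cv2.morphologyEx((M['plate',c][0][0]|k[c]).astype(np.uint8),cv2.MORPH_CLOSE,np.ones((9,9))) for c in cs}
    print('plate',*fit('plate',ms,[.6,-.01,.07],0))
F.render=r0
SH['pad']=[box(-.035,.035,-.035,.035,0,.004)]
for c in('top','scene'): print('pad',*fit('pad',{c:M['pad',c][0][0]},[.443,.396,-.13],.006))
print('sleeve',fit('sleeve',{'scene':M['sleeve','scene'][1][0]},[.6,0,0],.05,False))
E
python3 f3.py
```

```text
corners z=.06 [array([0.6895, 0.1294]), array([ 0.7103, -0.1376]), array([0.4817, 0.1136]), array([ 0.503 , -0.1516])]
plate [ 0.5977 -0.01    0.0721] 0.0009248646305144646
plate [ 0.5979 -0.0113  0.0741] 0.005688313289080892
plate [ 0.5978 -0.0107  0.0722] 0.003880182673000472
pad [ 0.4422  0.3999 -0.1163] 0.05883698729912912
pad [0.4127 0.3898 0.4344] 1.123559168245669
sleeve (array([ 0.5994, -0.0004]), np.float64(0.003106068048823465))
```

Call:
carry_out(targets="0 0 0 0 0 -0.983 0.7; 0 0 0 0 0 -0.983 0.7; 0 0 0 0 0 -0.983 0.7; -0.67 -0.96 0 0 0 0 0.7; -0.67 -0.96 0 0 0 0 0.7; -0.67 -0.96 0 0 0 0 0.7; -0.67 -0.96 0 0 0 0 0.7; -0.67 -0.96 0 0 0 0 0.7; -0.67 -0.96 0 0 0 0 0.7; -0.67 -0.96 0 0 0 0 0.7")

```text
time_s: 3.15
tool_pos: [0.3479, 0.3582, 0.3029]
orientation: [0.0, 3.141, 0.0]
contact_force: [0.6, -0.4, -0.2]
grip_width: 0.7
grasp_force: 0.0
```

Call:
carry_out(targets="-0.67 -0.96 0 0 0 0 0.7; -0.67 -0.96 0 0 0 0 0.7; -0.67 -0.96 0 0 0 0 0.7; -0.67 -0.96 0 0 0 0 0.7; -0.67 -0.96 0 0 0 0 0.7; -0.67 -0.96 0 0 0 0 0.7; -0.67 -0.96 0 0 0 0 0.7; -0.67 -0.96 0 0 0 0 0.7; -0.67 -0.96 0 0 0 0 0.7; -0.67 -0.96 0 0 0 0 0.7")

```text
time_s: 4.4
tool_pos: [0.5154, 0.1181, 0.3028]
orientation: [0.0, 3.141, 0.0]
contact_force: [-0.0, -0.4, 0.5]
grip_width: 0.7
grasp_force: 0.0
```

Call:
carry_out(targets="-0.67 -0.96 0 0 0 0 0.7; -0.67 -0.96 0 0 0 0 0.7; -0.67 -0.96 0 0 0 0 0.7; -0.67 -0.96 0 0 0 0 0.7; -0.67 -0.96 0 0 0 0 0.7; 0 0 0 0 0 0 0.7; 0 0 0 0 0 0 0.7")

```text
time_s: 5.28
tool_pos: [0.5982, -0.0006, 0.3025]
orientation: [-0.0, -3.141, -0.001]
contact_force: [0.6, 1.4, -0.8]
grip_width: 0.698
grasp_force: 0.0
```

Call:
carry_out(targets="0 0 0.75 0 0 0 0.7; 0 0 0.75 0 0 0 0.7; 0 0 0.75 0 0 0 0.7; 0 0 0.75 0 0 0 0.7; 0 0 0.75 0 0 0 0.7; 0 0 0.75 0 0 0 0.7; 0 0 0 0 0 0 0.3; 0 0 0 0 0 0 0.3; 0 0 0 0 0 0 0.3; 0 0 0 0 0 0 0.3", force=35)

```text
time_s: 6.52
tool_pos: [0.5992, -0.0011, 0.1912]
orientation: [-0.0, 3.14, -0.0]
contact_force: [0.3, 0.0, 2.0]
grip_width: 0.393
grasp_force: 35.0
```

Call:
carry_out(targets="0 0 0 0 0 0 0.3; 0 0 0 0 0 0 0.3; 0 0 -0.2 0 0 0 0.3; 0 0 -0.6 0 0 0 0.3; 0 0 -0.2 0 0 0 0.3")

```text
time_s: 7.15
tool_pos: [0.599, -0.0012, 0.2164]
orientation: [0.0, 3.14, -0.001]
contact_force: [1.1, 0.3, -3.7]
grip_width: 0.395
grasp_force: 35.0
```

Call:
carry_out(targets="0 0 -0.9 0 0 0 0.3; 0 0 -0.9 0 0 0 0.3; 0 0 -0.9 0 0 0 0.3; 0 0 -0.9 0 0 0 0.3; 0.2 0.5 0 0 0 0 0.3; 0.4 0.98 0 0 0 0 0.3; 0.4 0.98 0 0 0 0 0.3; 0.4 0.98 0 0 0 0 0.3; 0.4 0.98 0 0 0 0 0.3; 0.4 0.98 0 0 0 0 0.3")

```text
time_s: 8.4
tool_pos: [0.5421, 0.1354, 0.3037]
orientation: [0.001, -3.139, -0.0]
contact_force: [0.4, -0.2, -3.2]
grip_width: 0.394
grasp_force: 35.0
```

Call:
carry_out(targets="0.4 0.98 0 0 0 0 0.3; 0.4 0.98 0 0 0 0 0.3; 0.4 0.98 0 0 0 0 0.3; 0.4 0.98 0 0 0 0 0.3; 0.4 0.98 0 0 0 0 0.3; 0.4 0.98 0 0 0 0 0.3; 0.4 0.98 0 0 0 0 0.3; 0.4 0.98 0 0 0 0 0.3; 0.4 0.98 0 0 0 0 0.3; 0.4 0.98 0 0 0 0 0.3")

```text
time_s: 9.65
tool_pos: [0.4419, 0.3799, 0.3036]
orientation: [0.001, -3.139, 0.001]
contact_force: [0.4, -0.6, -3.9]
grip_width: 0.393
grasp_force: 35.0
```

Call:
carry_out(targets="0.2 0.7 0 0 0 0 0.3; 0 0 0 0 0 0 0.3; 0 0 0 0 0 0 0.3")

```text
time_s: 10.02
tool_pos: [0.4386, 0.396, 0.3048]
orientation: [-0.0, -3.141, 0.001]
contact_force: [0.4, 0.2, -4.6]
grip_width: 0.391
grasp_force: 35.0
```

Run:
```python
from fit import *
a=save('top','t1');b=save('scene','s1')
x=a[190:330,90:250,::-1];y=b[100:310,340:560,::-1]
cv2.imwrite('pics/c1.png',np.hstack([cv2.resize(x,(480,420),interpolation=2),cv2.resize(y,(320,305),interpolation=2)[:420] if 0 else cv2.copyMakeBorder(cv2.resize(y,(320,305)),0,115,0,0,0)]))
for c in('top','scene'):
  print(c,[(np.round(r['centre'],4).tolist(),round(r['confidence'],2)) for r in nets.find_in('sleeve',c)])
  m=[r['region'] for r in nets.outline_of('sleeve',c)]
  for k in m[:2]: print(k.sum(),fit('sleeve',{c:k},[.443,.397,0],.164,False))
s=arm.state();print(s['time_s'],s['tool_pos'])
```

```text
top [([0.6015, -0.0627, 0.0509], 0.43)]
scene [([0.4552, 0.3883, 0.2248], 0.96)]
1136 (array([0.44050178, 0.39630346]), np.float64(0.01351453710181509))
10.325 [0.43896572 0.39593858 0.30528392]
```

View pics/c1.png

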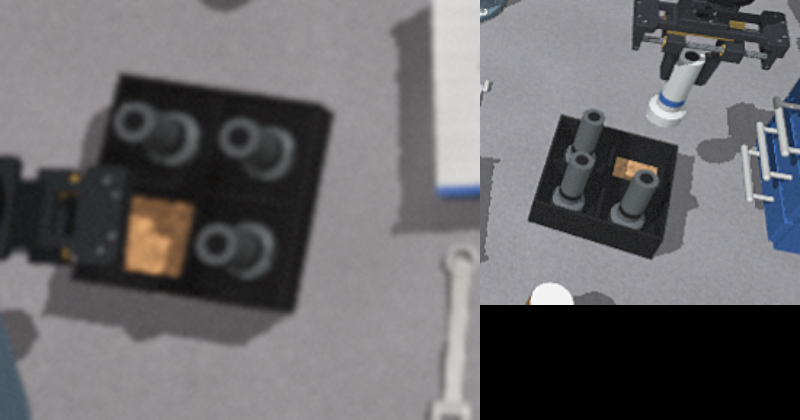

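Left panel: pad at (158,236) in the crop with stock sleeves in the other three cells; right: the sleeve hangs upright in the fingers, blue band visible. Lowering.

Call:
carry_out(targets="-0.12 0.05 0 0 0 0 0.3; 0 0 0.75 0 0 0 0.3; 0 0 0.75 0 0 0 0.3; 0 0 0.75 0 0 0 0.3; 0 0 0.75 0 0 0 0.3; 0 0 0.75 0 0 0 0.3; 0 0 0.75 0 0 0 0.3; 0 0 0.75 0 0 0 0.3; 0 0 0.5 0 0 0 0.3; 0 0 0.15 0 0 0 0.3")

```text
time_s: 11.58
tool_pos: [0.4413, 0.3975, 0.1566]
orientation: [-0.0, -3.14, 0.001]
contact_force: [-0.9, -0.3, -3.4]
grip_width: 0.394
grasp_force: 35.0
```

Call:
carry_out(targets="0 0 0.08 0 0 0 0.3; 0 0 0 0 0 0 0.3")

```text
time_s: 11.82
tool_pos: [0.442, 0.3979, 0.1563]
orientation: [0.0, 3.141, 0.001]
contact_force: [0.4, 1.0, -3.5]
grip_width: 0.393
grasp_force: 35.0
```

Call:
carry_out(targets="0 0 0.08 0 0 0 0.3; 0 0 0.06 0 0 0 0.3; 0 0 0 0 0 0 0.3")

```text
time_s: 12.2
tool_pos: [0.4415, 0.3977, 0.1521]
orientation: [-0.0, -3.141, 0.0]
contact_force: [1.1, -0.9, -3.2]
grip_width: 0.392
grasp_force: 35.0
```

Call:
carry_out(targets="0 0 0.04 0 0 0 0.3; 0 0 0 0 0 0 0.3")

```text
time_s: 12.45
tool_pos: [0.4417, 0.3977, 0.1512]
orientation: [0.0, 3.142, 0.0]
contact_force: [-0.6, -0.7, -3.5]
grip_width: 0.393
grasp_force: 35.0
```

Call:
carry_out(targets="0 0 0.04 0 0 0 0.3; 0 0 0 0 0 0 0.3")

```text
time_s: 12.7
tool_pos: [0.4418, 0.3979, 0.1511]
orientation: [-0.0, 3.141, 0.0]
contact_force: [-3.6, -1.2, 4.8]
grip_width: 0.394
grasp_force: 35.0
```

Call:
carry_out(targets="0 0 0.04 0 0 0 0.3; 0 0 0 0 0 0 0.3")

```text
time_s: 12.95
tool_pos: [0.442, 0.398, 0.1511]
orientation: [-0.0, 3.141, 0.001]
contact_force: [-5.3, -3.4, 12.1]
grip_width: 0.391
grasp_force: 35.0
```

Call:
carry_out(targets="0 0 -0.04 0 0 0 0.7; 0 0 0 0 0 0 0.7; 0 0 0 0 0 0 0.7; 0 0 0 0 0 0 0.7; 0 0 -0.3 0 0 0 0.7; 0 0 -0.8 0 0 0 0.7; 0 0 -1 0 0 0 0.7; 0 0 -1 0 0 0 0.7; 0 0 -1 0 0 0 0.7; 0 0 -0.8 0 0 0 0.7")

```text
time_s: 14.2
tool_pos: [0.442, 0.398, 0.2758]
orientation: [-0.0, 3.139, 0.002]
contact_force: [0.9, 0.0, -0.4]
grip_width: 0.698
grasp_force: 0.0
```

Call:
carry_out(targets="-0.13 -0.98 0 0 0 0 0.7; -0.13 -0.98 0 0 0 0 0.7; -0.13 -0.98 0 0 0 0 0.7; -0.13 -0.98 0 0 0 0 0.7; -0.13 -0.98 0 0 0 0 0.7; -0.13 -0.98 0 0 0 0 0.7; -0.13 -0.98 0 0 0 0 0.7; -0.13 -0.98 0 0 0 0 0.7; -0.13 -0.98 0 0 0 0 0.7; -0.13 -0.98 0 0 0 0 0.7")

```text
time_s: 15.45
tool_pos: [0.4745, 0.1519, 0.2745]
orientation: [-0.0, 3.139, 0.0]
contact_force: [0.7, 0.6, -0.3]
grip_width: 0.7
grasp_force: 0.0
```

Run:
```python
from fit import *
np.set_printoptions(precision=4,suppress=True)
a=save('top','t2');b=save('scene','s2')
x=a[190:330,90:250,::-1];y=b[100:310,340:560,::-1]
cv2.imwrite('pics/c2.png',np.hstack([cv2.resize(x,(480,420),interpolation=2),cv2.copyMakeBorder(cv2.resize(y,(320,305)),0,115,0,0,0)]))
for c in('top','scene'):
  for k in [r['region'] for r in nets.outline_of('sleeve',c)][:2]: print(c,k.sum(),fit('sleeve',{c:k},[.443,.397,0],.01,False))
# chips by colour in the top picture, in plate coordinates
h=cv2.cvtColor(a,cv2.COLOR_RGB2HSV); m=((h[...,0]<14)&(h[...,1]>90)&(h[...,2]>70)).astype(np.uint8); m[:, :230]=0; m[:,335:]=0; m[:180]=0; m[260:]=0
n,_,st,ce=cv2.connectedComponentsWithStats(m)
t=.0725
for i in range(1,n):
  if st[i,4]>15:
    p=atz('top',*ce[i],.055)[:2]; d=p-[.5978,-.0105]; print(ce[i],st[i,4],p,'local',np.cos(t)*d[0]+np.sin(t)*d[1],-np.sin(t)*d[0]+np.cos(t)*d[1])
s=arm.state();print(s['time_s'],s['tool_pos'],s['contact_force'])
```

```text
top 73 (array([ 0.4495, -0.0017]), np.float64(3.844439041826573))
top 173 (array([0.4461, 0.4303]), np.float64(1.241349863883104))
scene 651 (array([0.4333, 0.399 ]), np.float64(0.1998637562038747))
[305.6481 200.5741] 54 [ 0.647  -0.0816] local 0.04389441425802766 -0.0744281423514346
[255.1951 206.2439] 41 [0.6265 0.0656] local 0.03409258496001168 0.07383976145200996
[256.1489 226.1915] 47 [0.5674 0.0608] local -0.025124543889788558 0.07331549744598058
[317.9318 227.0227] 44 [ 0.5692 -0.1177] local -0.03625251486719393 -0.10485399480537472
15.65 [0.4744 0.1527 0.2739] [-0.1739  0.7969 -0.0055]
```

View pics/c2.png

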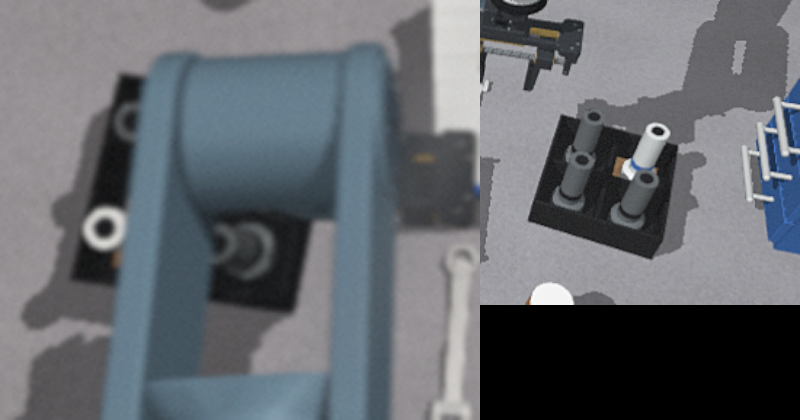

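The sleeve stands upright in the cork-pad cell (scene crop (650,150)). On to the scraper.

Call:
carry_out(targets="-0.13 -0.97 0 0 0 0 0.7; -0.13 -0.97 0 0 0 0 0.7; -0.13 -0.97 0 0 0 0 0.7; -0.13 -0.97 0 0 0 0 0.7; -0.13 -0.97 0 0 0 0 0.7; -0.13 -0.97 0 0 0 0 0.7; -0.13 -0.97 0 0 0 0 0.7; -0.13 -0.97 0 0 0 0 0.7; -0.13 -0.97 0 0 0 0 0.7; -0.13 -0.97 0 0 0 0 0.7")

```text
time_s: 16.9
tool_pos: [0.5071, -0.0895, 0.2733]
orientation: [-0.002, 3.141, 0.0]
contact_force: [0.8, -0.1, -0.9]
grip_width: 0.7
grasp_force: 0.0
```

Call:
carry_out(targets="-0.13 -0.97 0 0 0 0 0.7; -0.13 -0.97 0 0 0 0 0.7; -0.13 -0.97 0 0 0 0 0.7; -0.13 -0.97 0 0 0 0 0.7; -0.13 -0.97 0 0 0 0 0.7; -0.13 -0.97 0 0 0 0 0.7; -0.13 -0.97 0 0 0 0 0.7; -0.13 -0.97 0 0 0 0 0.7; -0.13 -0.97 0 0 0 0 0.7; -0.13 -0.97 0 0 0 0 0.7")

```text
time_s: 18.15
tool_pos: [0.5392, -0.334, 0.2726]
orientation: [-0.0, -3.142, -0.0]
contact_force: [0.9, -0.1, 1.2]
grip_width: 0.701
grasp_force: 0.0
```

Call:
carry_out(targets="-0.13 -0.97 0 0 0 0 0.7; -0.13 -0.97 0 0 0 0 0.7; -0.13 -0.97 0 0 0 0 0.7; 0 0 0 0 0 -0.76 0.7; 0 0 0 0 0 -0.76 0.7; 0 0 0 0 0 -0.76 0.7; 0 0 0 0 0 0 0.7; 0 0 0 0 0 0 0.7")

```text
time_s: 19.15
tool_pos: [0.5488, -0.4055, 0.2726]
orientation: [0.494, -3.102, -0.0]
contact_force: [0.3, 0.6, 0.1]
grip_width: 0.702
grasp_force: 0.0
```

Run:
```python
from fit import *
a=capture('scene');a=capture('top')
for c in('top','scene'):
  for k in [r['region'] for r in nets.outline_of('scraper',c)][:1]: print(c,k.sum(),fit('scraper',{c:k},[.548,-.406,.31],.008))
s=arm.state();R=cv2.Rodrigues(np.array(s['orientation']))[0];print(s['time_s'],s['tool_pos'],np.arctan2(-R[0,1],R[1,1]),s['joint_positions'])
```

```text
top 495 (array([ 0.55070798, -0.39428137,  0.19646117]), np.float64(0.561279309689568))
scene 902 (array([ 0.55023718, -0.40652147,  0.3332462 ]), np.float64(0.04076027127197127))
19.35 [ 0.54883458 -0.40514308  0.27270993] 0.31754980494877855 [-8.09460019e-01  4.38810232e-01  1.33997972e+00  2.28041648e-05
  1.36282770e+00 -2.69781086e+00]
```

Call:
carry_out(targets="0 0 0.8 0 0 0 0.7; 0 0 0.8 0 0 0 0.7; 0 0 0.8 0 0 0 0.7; 0 0 0.8 0 0 0 0.7; 0 0 0.8 0 0 0 0.7; 0 0 0.8 0 0 0 0.7; 0 0 0.8 0 0 0 0.7; 0 0 0.8 0 0 0 0.7; 0 0 0 0 0 0 0.1; 0 0 0 0 0 0 0.1", force=40)

```text
time_s: 20.6
tool_pos: [0.5491, -0.4054, 0.1132]
orientation: [-0.498, 3.101, -0.001]
contact_force: [0.2, 0.5, 0.2]
grip_width: 0.498
grasp_force: 0.0
```

Call:
carry_out(targets="0 0 0 0 0 0 0.1; 0 0 0 0 0 0 0.1; 0 0 0 0 0 0 0.1; 0 0 0 0 0 0 0.1; 0 0 -0.2 0 0 0 0.1; 0 0 -0.6 0 0 0 0.1; 0 0 -0.2 0 0 0 0.1; 0 0 0 0 0 0 0.1")

```text
time_s: 21.6
tool_pos: [0.5492, -0.4053, 0.1386]
orientation: [-0.498, 3.101, -0.002]
contact_force: [-0.5, 0.0, -2.4]
grip_width: 0.245
grasp_force: 39.9
```

Call:
carry_out(targets="0 0 -0.8 0 0 0 0.1; 0 0 -0.8 0 0 0 0.1; 0 0 -0.8 0 0 0 0.1; 0 0 -0.8 0 0 0 0.1; 0 0 0 0 0 0.878 0.1; 0 0 0 0 0 0.878 0.1; -0.147 0.966 0 0 0 0 0.1; -0.147 0.966 0 0 0 0 0.1; -0.147 0.966 0 0 0 0 0.1; -0.147 0.966 0 0 0 0 0.1")

```text
time_s: 22.85
tool_pos: [0.5566, -0.3053, 0.2179]
orientation: [-0.117, 3.139, 0.0]
contact_force: [0.4, -0.0, -3.6]
grip_width: 0.246
grasp_force: 39.9
```

Call:
carry_out(targets="-0.147 0.966 0 0 0 0 0.1; -0.147 0.966 0 0 0 0 0.1; -0.147 0.966 0 0 0 0 0.1; -0.147 0.966 0 0 0 0 0.1; -0.147 0.966 0 0 0 0 0.1; -0.147 0.966 0 0 0 0 0.1; -0.147 0.966 0 0 0 0 0.1; -0.147 0.966 0 0 0 0 0.1; -0.147 0.966 0 0 0 0 0.1; -0.147 0.966 0 0 0 0 0.1")

```text
time_s: 24.1
tool_pos: [0.5754, -0.0625, 0.2177]
orientation: [-0.115, 3.139, -0.0]
contact_force: [-0.1, -0.5, -2.3]
grip_width: 0.248
grasp_force: 39.9
```

Call:
carry_out(targets="-0.147 0.966 0 0 0 0 0.1; -0.147 0.966 0 0 0 0 0.1; -0.147 0.966 0 0 0 0 0.1; -0.147 0.966 0 0 0 0 0.1; -0.147 0.966 0 0 0 0 0.1; -0.147 0.966 0 0 0 0 0.1; -0.147 0.966 0 0 0 0 0.1; 0 0 0 0 0 0 0.1; 0 0 0 0 0 0 0.1")

```text
time_s: 25.22
tool_pos: [0.5886, 0.1064, 0.2177]
orientation: [0.116, -3.139, 0.001]
contact_force: [-0.3, 0.5, -2.0]
grip_width: 0.246
grasp_force: 39.9
```

```bash
cat > loc.py <<'E'
from fit import *
np.set_printoptions(precision=4,suppress=True)
t=.0725
def L(p):
    d=np.array(p[:2])-[.5978,-.0105]; return np.array([np.cos(t)*d[0]+np.sin(t)*d[1],-np.sin(t)*d[0]+np.cos(t)*d[1]])
def tool():
    s=arm.state();R=cv2.Rodrigues(np.array(s['orientation']))[0];print(s['time_s'],s['tool_pos'],'local',L(s['tool_pos']),'yaw',np.arctan2(-R[0,1],R[1,1]),s['contact_force']); return s
E
python3 - <<'E'
from loc import *
s=tool(); z=s['tool_pos'][2]-.105
a=save('top','t3');b=save('scene','s3')
for c in('top','scene'):
  for k in [r['region'] for r in nets.outline_of('scraper',c)][:1]: 
    p,e=fit('scraper',{c:k},[s['tool_pos'][0],s['tool_pos'][1],.0725],z); print(c,k.sum(),p,e,L(p))
cv2.imwrite('pics/c3.png',cv2.resize(b[130:310,130:370,::-1],(800,600),interpolation=2))
E
```

```text
25.225 [0.5886 0.1064 0.2177] local [-0.0007  0.1173] yaw 0.07358585945274729 [-0.2647  0.4794 -1.9918]
scene 809 [0.5952 0.1054 0.0839] 0.11857603388069239 [0.0058 0.1158]
```

View pics/c3.png

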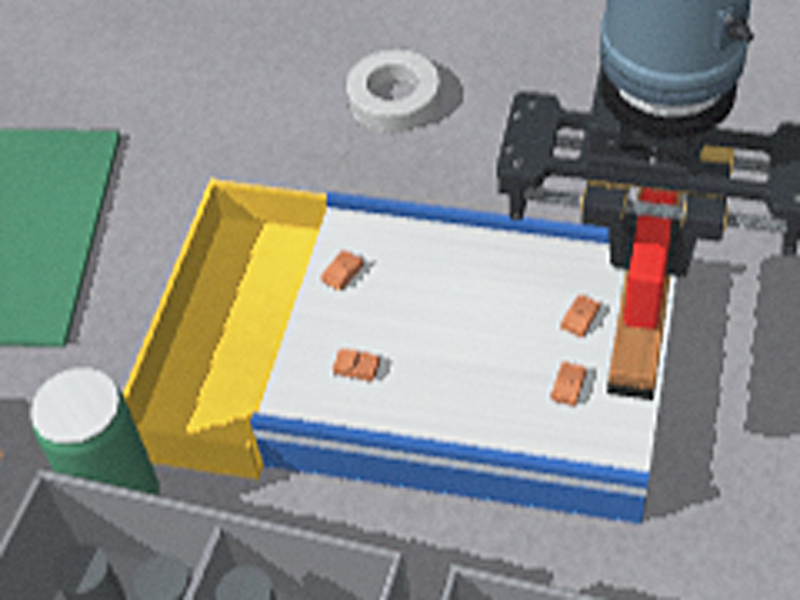

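The scraper is held behind all four chips (crop (640,340)); chips at (580,315), (570,383), (345,270), (357,365). Lower now.

Call:
carry_out(targets="0 0 0.6 0 0 0 0.1; 0 0 0.6 0 0 0 0.1; 0 0 0.6 0 0 0 0.1; 0 0 0.4 0 0 0 0.1; 0 0 0.16 0 0 0 0.1; 0 0 0 0 0 0 0.1")

```text
time_s: 26.18
tool_pos: [0.5888, 0.1064, 0.1585]
orientation: [0.115, -3.139, -0.0]
contact_force: [-0.0, 0.8, -2.5]
grip_width: 0.247
grasp_force: 39.9
```

Call:
carry_out(targets="0 0 0.06 0 0 0 0.1; 0 0 0 0 0 0 0.1")

```text
time_s: 26.42
tool_pos: [0.589, 0.1064, 0.1576]
orientation: [-0.115, 3.139, -0.0]
contact_force: [-0.4, -0.7, -1.4]
grip_width: 0.245
grasp_force: 39.9
```

Call:
carry_out(targets="0 0 0.05 0 0 0 0.1; 0 0 0 0 0 0 0.1")

```text
time_s: 26.68
tool_pos: [0.5888, 0.1064, 0.156]
orientation: [-0.115, 3.139, -0.0]
contact_force: [-0.3, 0.0, -2.3]
grip_width: 0.244
grasp_force: 39.9
```

Call:
carry_out(targets="0 -0.3 0 0 0 0 0.1; 0 -0.5 0 0 0 0 0.1; 0 -0.5 0 0 0 0 0.1; 0 -0.5 0 0 0 0 0.1; 0 -0.5 0 0 0 0 0.1; 0 -0.5 0 0 0 0 0.1; 0 -0.5 0 0 0 0 0.1; 0 -0.5 0 0 0 0 0.1; 0 -0.5 0 0 0 0 0.1; 0 -0.5 0 0 0 0 0.1")

```text
time_s: 27.92
tool_pos: [0.5976, -0.0141, 0.156]
orientation: [-0.115, 3.139, -0.0]
contact_force: [0.6, 0.5, -3.5]
grip_width: 0.245
grasp_force: 39.9
```

Call:
carry_out(targets="0 -0.5 0 0 0 0 0.1; 0 -0.5 0 0 0 0 0.1; 0 -0.5 0 0 0 0 0.1; 0 -0.5 0 0 0 0 0.1; 0 -0.5 0 0 0 0 0.1; 0 -0.4 0 0 0 0 0.1; 0 -0.4 0 0 0 0 0.1; 0 -0.4 0 0 0 0 0.1; 0 -0.4 0 0 0 0 0.1; 0 -0.4 0 0 0 0 0.1")

```text
time_s: 29.18
tool_pos: [0.6058, -0.1262, 0.156]
orientation: [-0.115, 3.139, -0.0]
contact_force: [-0.4, -0.3, -2.5]
grip_width: 0.244
grasp_force: 39.9
```

Call:
carry_out(targets="0 -0.4 0 0 0 0 0.1; 0 -0.4 0 0 0 0 0.1; 0 -0.4 0 0 0 0 0.1; 0 -0.4 0 0 0 0 0.1; 0 0 0 0 0 0 0.1; 0 0 0 0 0 0 0.1")

```text
time_s: 29.92
tool_pos: [0.6086, -0.1652, 0.1558]
orientation: [0.115, -3.139, -0.001]
contact_force: [0.4, 0.0, -2.5]
grip_width: 0.245
grasp_force: 39.9
```

Run:
```python
from loc import *
tool()
a=save('top','t4');b=save('scene','s4')
cv2.imwrite('pics/c4.png',np.hstack([cv2.resize(b[160:310,120:350,::-1],(460,300),interpolation=2),cv2.resize(a[165:270,225:375,::-1],(340,300),interpolation=2)[:300]]))
```

```text
29.925 [ 0.6086 -0.1652  0.1558] local [-0.0005 -0.1551] yaw 0.07304159756915529 [ 0.4012  0.0481 -2.4779]
```

View pics/c4.png

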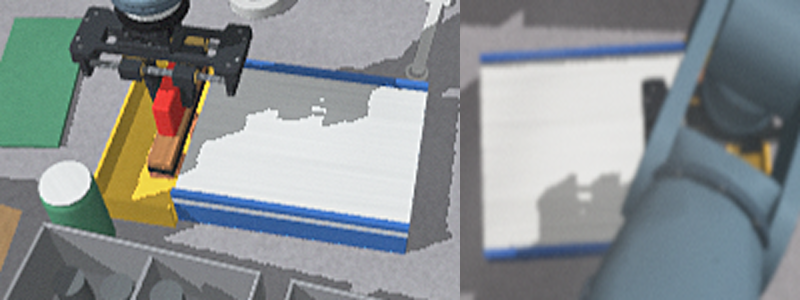

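The plate is clear; one chip edge shows beside the scraper in the tray at (178,170). Lift away, move over the mat and look.

Call:
carry_out(targets="0 0 -0.3 0 0 0 0.1; 0 0 -0.6 0 0 0 0.1; 0 0 -0.8 0 0 0 0.1; 0 0 -0.8 0 0 0 0.1; 0.28 -0.9 0 0 0 0 0.1; 0.28 -0.9 0 0 0 0 0.1; 0.28 -0.9 0 0 0 0 0.1; 0.28 -0.9 0 0 0 0 0.1; 0.28 -0.9 0 0 0 0 0.1; 0.28 -0.9 0 0 0 0 0.1")

```text
time_s: 31.28
tool_pos: [0.5761, -0.3049, 0.2182]
orientation: [0.114, -3.139, -0.0]
contact_force: [-0.8, -0.3, -2.9]
grip_width: 0.247
grasp_force: 39.9
```

Call:
carry_out(targets="0.28 -0.9 0 0 0 0 0.1; 0.28 -0.9 0 0 0 0 0.1; 0.28 -0.9 0 0 0 0 0.1; 0.26 -0.88 0 0 0 0 0.1; 0 0 0 0 0 -0.5 0.1; 0 0 0 0 0 -0.55 0.1; 0 0 0 0 0 0 0.1; 0 0 0 0 0 0 0.1")

```text
time_s: 32.28
tool_pos: [0.5557, -0.3946, 0.2184]
orientation: [0.342, -3.123, -0.0]
contact_force: [0.3, 0.3, -2.0]
grip_width: 0.25
grasp_force: 39.9
```

Run:
```python
from loc import *
s=tool()
a=save('top','t5');b=save('scene','s5')
cv2.imwrite('pics/c5.png',np.hstack([cv2.resize(b[140:310,100:350,::-1],(440,300),interpolation=2),cv2.resize(a[165:285,310:454,::-1],(360,300),interpolation=2)]))
for k in [r['region'] for r in nets.outline_of('scraper','scene')][:1]: print(fit('scraper',{'scene':k},[s['tool_pos'][0],s['tool_pos'][1],.22],s['tool_pos'][2]-.105))
for c in('top','scene'):
  print([(np.round(r['centre'],3).tolist(),L(r['centre']).round(3).tolist(),round(r['confidence'],2)) for r in nets.find_in('chip0',c)])
```

```text
32.275 [ 0.5557 -0.3946  0.2184] local [-0.0698 -0.3801] yaw 0.21834551373084612 [ 0.3062  0.2648 -2.0385]
(array([ 0.5586, -0.3928,  0.2386]), np.float64(0.2815485886254473))
[([0.575, -0.168, 0.012], [-0.034, -0.156], 0.63), ([0.645, -0.156, 0.024], [0.037, -0.149], 0.47)]
[([0.645, -0.161, 0.018], [0.036, -0.154], 0.6), ([0.578, -0.173, 0.013], [-0.031, -0.16], 0.4)]
```

View pics/c5.png

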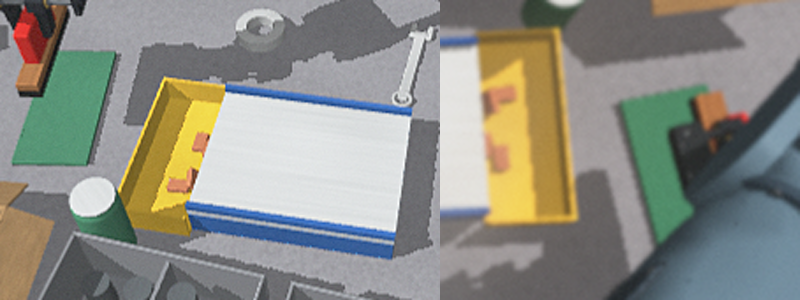

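The plate is clear and the chips lie in the tray in two pairs (left crop (200,143), (182,182); right crop (498,97), (497,155)). Set the scraper down.

Call:
carry_out(targets="0 0 0.8 0 0 0 0.1; 0 0 0.8 0 0 0 0.1; 0 0 0.8 0 0 0 0.1; 0 0 0.8 0 0 0 0.1; 0 0 0.6 0 0 0 0.1; 0 0 0.3 0 0 0 0.1; 0 0 0.06 0 0 0 0.1; 0 0 0 0 0 0 0.1")

```text
time_s: 33.52
tool_pos: [0.5561, -0.3947, 0.1151]
orientation: [-0.344, 3.122, -0.001]
contact_force: [0.8, -0.3, -2.8]
grip_width: 0.247
grasp_force: 39.9
```

Call:
carry_out(targets="0 0 0.05 0 0 0 0.1; 0 0 0 0 0 0 0.1")

```text
time_s: 33.78
tool_pos: [0.5559, -0.3945, 0.1137]
orientation: [-0.344, 3.122, -0.001]
contact_force: [0.9, -0.1, -1.3]
grip_width: 0.247
grasp_force: 39.9
```

Call:
carry_out(targets="0 0 0.04 0 0 0 0.1; 0 0 0 0 0 0 0.1")

```text
time_s: 34.02
tool_pos: [0.556, -0.3946, 0.1136]
orientation: [-0.344, 3.122, -0.001]
contact_force: [-2.7, 1.3, 5.1]
grip_width: 0.249
grasp_force: 39.8
```

Contact. Release, rise and check.

Call:
carry_out(targets="0 0 0 0 0 0 0.6; 0 0 0 0 0 0 0.6; 0 0 0 0 0 0 0.6; 0 0 0 0 0 0 0.6; 0 0 -0.3 0 0 0 0.6; 0 0 -0.8 0 0 0 0.6; 0 0 -1 0 0 0 0.6; 0 0 -1 0 0 0 0.6; 0 0 -1 0 0 0 0.6; 0 0 -1 0 0 0 0.6")

```text
time_s: 35.28
tool_pos: [0.556, -0.3946, 0.2426]
orientation: [-0.344, 3.121, -0.003]
contact_force: [-0.9, -0.1, -0.4]
grip_width: 0.602
grasp_force: 0.0
```

Call:
carry_out(targets="1 0.2 0 0 0 0 0.6; 1 0.2 0 0 0 0 0.6; 1 0.2 0 0 0 0 0.6; 1 0.2 0 0 0 0 0.6; 1 0.2 0 0 0 0 0.6; 0 0 0 0 0 0 0.6; 0 0 0 0 0 0 0.6")

```text
time_s: 36.15
tool_pos: [0.429, -0.3976, 0.241]
orientation: [-0.344, 3.121, -0.003]
contact_force: [-0.5, 0.2, 0.8]
grip_width: 0.601
grasp_force: 0.0
```

Run:
```python
from loc import *
tool()
a=save('top','t6');b=save('scene','s6')
cv2.imwrite('pics/s6b.png',cv2.resize(b[130:310,60:480,::-1],(800,343),interpolation=2))
for c in('top','scene'):
  for k in [r['region'] for r in nets.outline_of('scraper',c)][:1]: print(c,fit('scraper',{c:k},[.556,-.395,.22],.008))
```

```text
36.15 [ 0.429  -0.3976  0.241 ] local [-0.1963 -0.3738] yaw 0.21949680716178505 [-0.5265  0.161   0.7708]
top (array([ 0.5528, -0.3927,  0.225 ]), np.float64(0.009493278038935028))
scene (array([ 0.5534, -0.3956,  0.251 ]), np.float64(0.017970404891305393))
```

View pics/s6b.png

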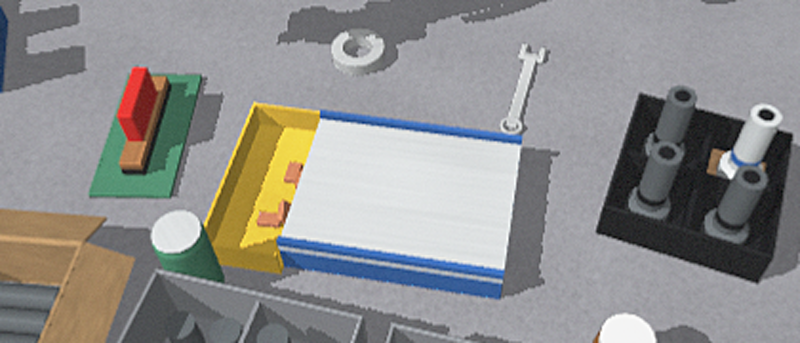

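The scraper stands upright on the mat (145,120), the sleeve in its cell (755,140), the plate is clear. Last look at the tray from above to count chips.

```bash
python3 -c "
import cv2;a=cv2.imread('pics/t6.png');cv2.imwrite('pics/tr.png',cv2.resize(a[170:265,310:375],None,fx=6,fy=6,interpolation=cv2.INTER_CUBIC))"
```

```text
(no output)
```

View pics/tr.png

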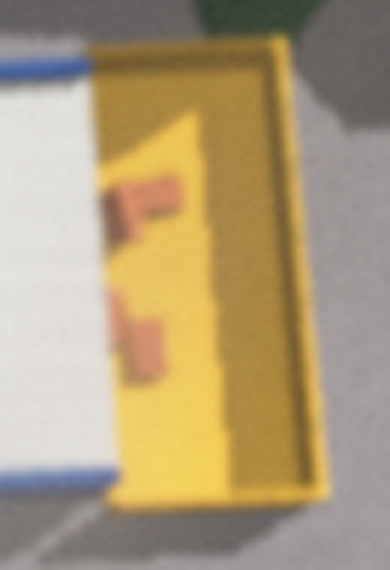

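Two pairs, so four chips in the tray, at crop (125,215)/(155,190) and (115,310)/(148,345). Handing in.

```bash
python3 -c "
from workcell import workorder
print(workorder.finish_job())"
```

```text
the job is handed in; nothing more can be done
None
```

I handed the job in at about 36 s of the 67 s limit: the sleeve stands upright on the cork pad, all four chips are in the yellow tray, and the scraper is back upright on its green mat; the judge's verdict wasn't shown.

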